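# Draw out a stiff parts tray with a pull hook

### The arm

A 6-joint arm with a two-finger parallel gripper is mounted at the origin on the work surface. World frame = base frame: x ahead of the robot, y to its left, z up, the work surface at z = 0. Lengths are in m, angles in degrees, forces in N, time in s.
With the tool pointing down it reaches from about 0.4 to 0.825 m from the base axis. Payload 7 kg.
Tool frame: the origin (TCP) lies at the very end of the fingers, on their centre line; the grasp point (between the pads) lies 19 mm behind it; z points along the fingers, y is the line along which they close (so a half turn about z gives the same grasp; the last joint's range is limited). The gripper opens to 88 mm and grips with 3 to 60 N. Pads are 19 mm wide; open, the fingers measure 130 mm over their backs; the gripper's body (78 mm by 193 mm) begins 47 mm behind the grasp point.
Start: joints at [-59.811, 20.546, 0.682, 0, -70.136, -16.507], TCP at [0.16, -0.656, 0.227] pointing down, gripper open.
Joint ranges: [-176.03, 176.03], [-82.01, 121.73], [-58.28, 71.71], [-173.87, 95.51], [-174.79, -0.11], [-173.66, 173.66]. Speed limits (degrees/s): [136.94, 136.94, 172.46, 180, 180, 180].

### API

Orientations are given as [roll, pitch, yaw] about the fixed x, y, z axes, in that order (R = Rz(yaw) Ry(pitch) Rx(roll)).
In Python, from plant import r gives the robot as it stands. The module is installed in compiled form; this text tells all that it offers.
- The arm moves only by the tool jog_arm, never from a script. Its arguments are lists of equal length, an entry for each row: "travel": the shift along the tool's x, y, z each as a share of 50 cm, from -1 to 1, a list of three; "dr": the turn, a rotation vector about the tool's x, y, z each as a share of 360 degrees, from -1 to 1, a list of three; "claw": the opening, from 0 (shut) to 1 (fully open). A call has exactly 10 rows; each row is the pose to reach, as a shift and turn from the pose commanded when the call began, along the tool's axes at that moment, turning the shorter way round; what a row does not reach only later rows make up. A row lasts 1/8 s, in which the tool goes at most 62.5 mm and 10.7 degrees, less where a joint would pass 70% of its speed; a pose out of reach is approached as far as the arm can. A call with a number of a shift or a turn outside -1 to 1 is refused whole. A call with a gripper value outside its range is refused whole. The fingers move at their own pace and stop on an object; "newtons" is the grip in N (left out, the last holds). Time passes only in rows, so rows that repeat a pose let the fingers close, or fill a call up. It gives the time, the measured TCP pose, the force, the opening and the grip force at its end, in the units of the state.
- r.get_state(): the state, without advancing time (a new reading comes with each control period).
- r.capture(name): name is "scene" or "side" or "wrist"; returns a dict with "pixels" (480x640x3 uint8, red, green, blue), "range_z" (480x640 float32, m along the optical axis (not along the pixel's ray), 0 where there is no reading), "fx", "fy", "cx", "cy" (pixels), "dist_coeffs" ([k1, k2, p1, p2, k3] as OpenCV has them; the pictures are not rectified), "position" and "attitude" of the camera in the world; the wrist camera has in their place "hand_eye" (4x4, takes a point from camera to tool coordinates, whose origin is the TCP and whose axes are the flange's). Camera axes: x right, y up, looking along -z (the intrinsics and any distortion apply to the point x, -y, -z); pixel columns grow to the right and rows downward; lengths in m; the calibration is good to about 2 mm. A picture is of the moment at which its call begins: read the wrist's pose just before it.
- r.close_job(): hands the job in; it is judged then, once.
Trained networks look in the newest picture that a camera, given by its name, has taken for a name from the list of things; names that differ only in an ending like _2 or _b are one class to them, and where a whole thing is asked for, a point or a joint stands for the part that bears it (a point fixed in the world has none). Each returns a list of dicts, best first, with "conf" (0 to 1); they miss things now and then, are a little off and sometimes report something else, mostly with a low value. They report only what shows in the picture. A call takes as long as a camera call. They do not tell look-alikes from the thing itself.
- r.boxes_of(name, camera): "extent" ([left, top, right, bottom] in pixels, round what is visible of it).
- r.regions_of(name, camera): "pixels" (480x640 bool, what is visible of it) and "extent" ([left, top, right, bottom] in pixels, round what is visible of it).
- r.tip_of(name, camera): "at" ([column, row] in pixels: a listed point, or the origin of a listed thing).
The state is a dict: "time_s": time; "joints": joint angles; "qd": joint speeds; "joint_torque": joint torques, N m; "tcp_pos": TCP position; "eef_rot": TCP orientation; "contact_force": force on the tool from outside, world axes, zero at the start; "moment": the same for the moment, N m; "gripper_width": finger opening in m; "gripper_force": force on a finger pad.
Only numpy, scipy, OpenCV 4.12 (cv2) and the standard library are available. Lean on these libraries where they do the work, as an engineer would, in place of code of your own. Each camera call takes 0.05 s, during which the arm holds its last target. There are 200 camera calls.

### The job

Take the pull hook from its grey rest, put its tip down into the finger hole of the parts tray and draw the tray out of its case until it comes up against its hidden end stop; hold it there for a second with a pull of about 12 N, and never load the hook above 22 N. Leave the tray standing out and lay the hook back in the two notches of its rest, pointing the same way as before. Do not touch the tray with the gripper and do not disturb the other things on the bench.

Things in the scene. Friction and masses are not known exactly. Their poses are not given: they have to be found in the camera images.
- hook: Pull hook, 120 g. Dark wooden handle 96 x 20 x 18 mm (along x, y, z); origin at the handle's centre. A 6 mm steel rod leaves the handle's +x end along +x and bends straight down (-z) at x = 105 mm; its lowest point is 25 mm below the handle's axis. Starts lying level in its rest, handle axis 53 mm above the bench; +x points away from the robot.
- hook_tip (a point): Lowest point of the hook's 6 mm round tip, in the hook's frame at (105, 0, -25) mm.
- rest: Grey plastic rest, fixed. Base 110 x 80 x 12 mm, origin at the centre of its underside, x along the lying hook. Two 10 mm uprights at x = -38 and +38 mm carry the handle's underside at z = 44 mm in notches 28 mm wide, cheeks up to z = 58 mm; the handle can be gripped between them (66 mm clear). Hook at home: origin at (0, 0, 53) mm, axes as the rest's.
- case: Low plywood case fixed to the bench, open on top, 220 (x) x 200 (y) x 85 mm, origin at the centre of its underside. Its front faces the robot (-x); the tray slides out along its -x. The end stop sits inside below the tray and cannot be seen; it differs from case to case: it stops the tray somewhere between 50 and 98 mm out.
- tray_hole (a point): Centre of the tray's round 16 mm finger hole, at the top face of the aluminium ledge (110 mm wide, 40 mm deep, 8 mm thick, hole straight through, free below for 60 mm) that stands out at the tray's front. z as the case's. With the tray fully shut it lies at (-134, 0, 74) mm in the case's frame; the tray starts 0 to 12 mm out.
- tray: Wooden tray with rows of short steel sleeves, about 0.7 kg, in the case. Origin and axes coincide with the case's when shut, and move along the case's -x as it is drawn out. Dragging it takes 2 to 4 N; it stays where it is left. A dog under it (tray_dog) meets the rubber-faced stop: once reached, the pull rises steeply.
- sleeve: Bystander: upright steel sleeve, 32 mm wide, 55 mm high, origin at the centre of its foot.
- oil: Bystander: small plastic bottle, 44 mm wide, 110 mm high, origin at the centre of its foot.
- brush: Bystander: hand brush lying on the bench, origin at its underside.
There are look-alikes about, which are no part of the job. Several things have the shape of the hook; the one meant has the colours described above.

How it is judged (in metres and radians):
On the way, in this order (a step that is already met when the one before it is completed fails the run):
1. the hook's tip is in the tray's finger hole (horizontal distance between hook_tip and tray_hole below 0.009 m and z of hook_tip in the frame of tray_hole below -0.005 m), for 0.1 s.
2. the hook holds the tray against its end stop with a pull of at least 6 N on the stop (all of step 1 and contact force between tray_dog and anything else above 6 N), for 0.5 s.
At the end, for the whole second after the job is handed in: The tray stands at least 46 mm out of its case; the hook lies level in both notches of its rest (origin within 16 mm along and 10 mm across of its home, height 47 to 58 mm), tip pointing the same way as at the start, released and at rest (x of tray_hole in the frame of case below -0.18 m and x of hook in the frame of rest between -0.016 and 0.016 m and y of hook in the frame of rest between -0.01 and 0.01 m and z of hook in the frame of rest between 0.047 and 0.058 m and x of hook_tip in the frame of rest above 0.08 m and linear speed of each of hook, tray below 0.02 m/s and contact force between the fingers and hook below 0.2 N); the robot touches nothing.
It fails at once if the hook loads the tray with more than 22 N (contact force between hook and tray above 22 N).
It fails at once if the gripper or the arm touches the tray (contact force between any of the fingers, the arm and tray above 0.5 N).
It fails at once if a bystander is moved by more than 15 mm (distance of any of sleeve, oil, brush from where it was at the start of the episode above 0.015 m).
It also fails if it takes over 64 s, if anything falls off the work surface, if the arm or the gripper's body presses on something with over 40 N, if the wrist force passes 120 N, or if a joint passes its speed limit or range.

## Working session

There is one attempt and no reset: what is moved stays moved. The work goes in short steps, Python scripts to look and compute and a tool call to move; the robot and the scene stay as the last step left them, time stands still between calls to the robot, and variables do not carry over. Pictures are saved under pics/ and viewed, at most 10 in all, crops included, and the job is handed in when it is done.

Besides the shell and the picture viewer there is one more tool, called after "Call:" as name(argument=value, ...) on one line, values as JSON. jog_arm: Moves the arm, as the interface text tells. Its arguments: {"type":"object","properties":{"travel":{"type":"array"},"dr":{"type":"array"},"claw":{"type":"array"},"newtons":{"type":"number"}},"required":["travel","dr","claw"]}

```bash
mkdir -p pics
cat > h.py <<'E'
import numpy as np, cv2
from plant import r
from scipy.spatial.transform import Rotation as R
def att(a):
    a=np.array(a,float)
    if a.shape==(3,3): return a
    if a.size==3: return R.from_euler('xyz',a,degrees=True).as_matrix()
    return R.from_quat(a).as_matrix()
def pose(s): return np.array(s['tcp_pos']),R.from_euler('xyz',s['eef_rot'],degrees=True).as_matrix()
def world(c,uv,s=None,z=None):
    """pixels Nx2 -> world via depth, (or plane z)"""
    uv=np.array(uv,float).reshape(-1,2)
    K=np.array([[c['fx'],0,c['cx']],[0,c['fy'],c['cy']],[0,0,1]])
    n=cv2.undistortPoints(uv.reshape(-1,1,2),K,np.array(c['dist_coeffs'],float)).reshape(-1,2)
    ray=np.c_[n[:,0],-n[:,1],-np.ones(len(n))]
    if 'position' in c: A,p=att(c['attitude']),np.array(c['position'])
    else:
        t,Rt=pose(s);H=np.array(c['hand_eye']);A=Rt@H[:3,:3];p=Rt@H[:3,3]+t
    if z is None: d=c['range_z'][uv[:,1].round().astype(int).clip(0,479),uv[:,0].round().astype(int).clip(0,639)]
    else: d=(z-p[2])/(ray@A.T)[:,2]
    return (ray*d[:,None])@A.T+p
E
python3 - <<'E'
from h import *
s=r.get_state();print(s)
for n in['scene','side','wrist']:
    c=r.capture(n);cv2.imwrite(f'pics/{n}0.png',c['pixels'][:,:,::-1])
    print(n,{k:v for k,v in c.items() if k not in('pixels','range_z')})
    for o in['hook','hook_tip','rest','case','tray_hole','sleeve','oil','brush']:
        for t in r.tip_of(o,n)[:4]: print(o,round(t['conf'],2),np.round(t['at']),world(c,t['at'],s).round(3))
E
```

```text
{'time_s': 0.0, 'joints': array([-5.98125913e+01,  2.05938655e+01,  6.36101110e-01, -1.86941070e-02,
       -7.01354093e+01, -1.65059124e+01]), 'qd': array([-0.04048245, -0.03453737,  0.06153405, -0.09111782, -0.07092311,
        0.07851094]), 'joint_torque': array([-4.64042841e-04, -5.82710266e+01,  2.93048608e+01,  6.99710190e+00,
        6.69584144e-03, -9.17395141e-05]), 'tcp_pos': array([ 0.15950632, -0.65540819,  0.22561741]), 'eef_rot': array([ 1.79905673e+02, -9.62493479e-03, -1.66324862e+02]), 'contact_force': array([-1.13577902,  0.46767103,  0.81892677]), 'moment': array([0.07964957, 0.0341908 , 0.02291425]), 'gripper_force': 0.0, 'gripper_width': 0.08764729036413119}
scene {'fx': 457.79140481406307, 'fy': 457.79140481406307, 'cx': 319.1539940652556, 'cy': 244.59381075983111, 'dist_coeffs': array([0.03113102, 0.        , 0.        , 0.        , 0.        ]), 'position': array([ 0.77621524, -0.58093593,  0.94512273]), 'attitude': array([34.16033941,  0.64959788, 26.03469244])}
hook 0.85 [142. 314.] [[ 0.221 -0.358  0.022]]
hook 0.7 [160. 384.] [[ 0.351 -0.467  0.02 ]]
hook 
[... 1427 characters left out ...]
.682 -0.263  0.014]]
oil 0.35 [289. 357.] [[0.539 0.245 0.017]]
brush 0.64 [330. 416.] [[0.45  0.362 0.02 ]]
wrist {'fx': 362.95224644364, 'fy': 362.95224644364, 'cx': 321.744821952915, 'cy': 239.9150809817808, 'dist_coeffs': array([-0.01517137,  0.        ,  0.        ,  0.        ,  0.        ]), 'hand_eye': array([[ 3.21551456e-04,  9.58926309e-01,  2.83655127e-01,
         7.50953216e-02],
       [ 9.99999149e-01,  5.01869740e-05, -1.30326145e-03,
        -6.43656397e-04],
       [-1.26396748e-03,  2.83655305e-01, -9.58925477e-01,
        -1.57438836e-01],
       [ 0.00000000e+00,  0.00000000e+00,  0.00000000e+00,
         1.00000000e+00]])}
hook 0.51 [435. 387.] [[ 0.337 -0.472  0.019]]
```

View pics/scene0.png

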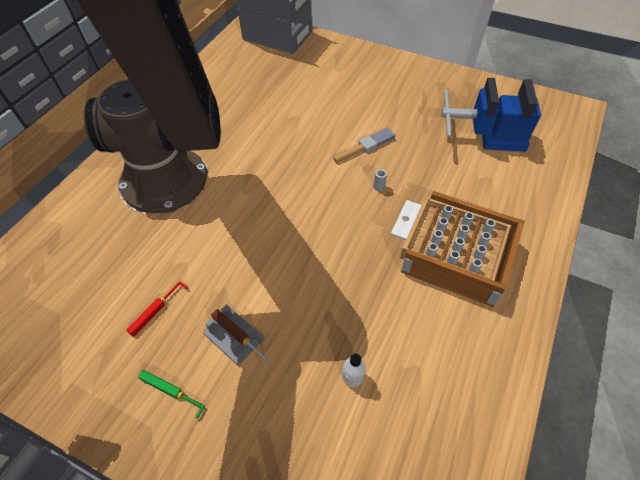

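View pics/side0.png

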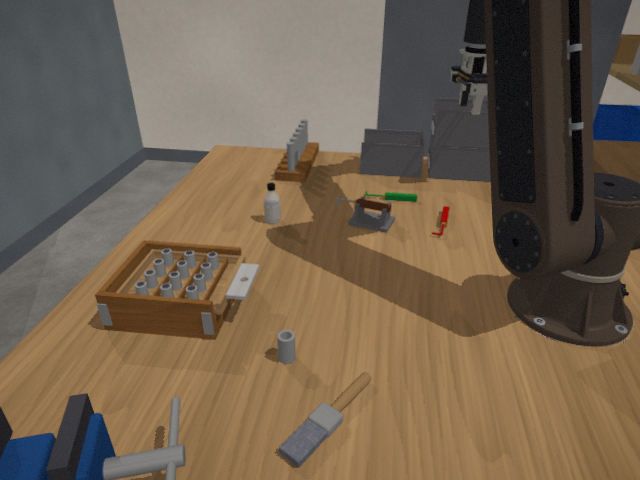

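The scene picture shows the dark-handled hook in its grey rest at about (235,328). The red hook (155,310) and green hook (175,392) are look-alikes. The tray's ledge hole is at (405,220), the bottle at (354,370), the sleeve at (381,181) and the brush at (365,145). The side picture agrees: rest at (372,215), hole at (244,279).

Run:
```python
from h import *
for n in['scene','side']:
    c=r.capture(n)
    for o in['hook','rest','case','tray','tray_hole']:
        for g in r.regions_of(o,n)[:3]:
            v,u=np.nonzero(g['pixels'])
            P=world(c,np.c_[u,v]);P=P[(P[:,2]>.004)&(P[:,2]<.2)]
            if len(P)<20: continue
            # brightness sel
            m=np.median(P,0)
            rect=cv2.minAreaRect((P[:,:2]*1000).astype(np.float32))
            print(n,o,round(g['conf'],2),len(P),m.round(3),'z',np.percentile(P[:,2],[5,50,95]).round(3),'rect',np.round(rect[0],1),np.round(rect[1]),round(rect[2],1), c['pixels'][v,u].mean(0).round())
            if o=='hook':
                px=c['pixels'][v,u]
                Q=P[P[:,2]>.05]
                if len(Q)>20:
                    rr=cv2.minAreaRect((Q[:,:2]*1000).astype(np.float32)); print('   top',rr)
    for t in r.tip_of('tray_hole',n): print('hole',t['conf'],world(c,t['at'],z=.074),t['at'])
```

```text
scene hook 0.85 557 [ 0.23  -0.353  0.018] z [0.006 0.018 0.022] rect [ 231.5 -329.2] [155.  25.] 77.9 [177.  35.  27.]
scene hook 0.61 488 [ 0.433 -0.314  0.061] z [0.054 0.061 0.064] rect [ 450.3 -318.2] [ 20. 157.] 74.1 [71. 45. 32.]
   top ((450.2749938964844, -318.1555480957031), (19.989429473876953, 156.8964080810547), 74.08131408691406)
scene hook 0.58 510 [ 0.357 -0.466  0.019] z [0.011 0.019 0.022] rect [ 375.3 -466.8] [ 22. 154.] 87.5 [ 49. 146.  63.]
scene rest 0.57 1506 [ 0.424 -0.32   0.013] z [0.009 0.013 0.059] rect [ 429.3 -310.9] [ 82. 123.] 74.4 [90. 87. 88.]
scene case 0.73 9870 [0.798 0.085 0.068] z [0.021 0.068 0.088] rect [785.2 115.9] [285. 234.] 0.6 [137. 106.  77.]
scene tray 0.82 5798 [0.776 0.11  0.067] z [0.053 0.067 0.088] rect [770.7 107.1] [258. 172.] 2.2 [154. 128. 102.]
scene tray 0.24 1495 [ 0.424 -0.321  0.013] z [0.009 0.013 0.058] rect [ 423.9 -309.3] [ 83. 111.] 73.5 [90. 87. 88.]
scene tray_hole 0.96 5769 [0.776 0.111 0.066] z [0.053 0.066 0.088] rect [766.3 105.6] [244. 180.] 0.5 [153. 128. 102.]
hole 0.98 [[0.66656336 0.10489908 0.074     ]] [
[... 356 characters left out ...]
23] rect [ 350.2 -460. ] [109.  25.] 4.4 [34. 94. 41.]
side hook 0.57 162 [ 0.227 -0.324  0.02 ] z [0.012 0.02  0.023] rect [ 229.8 -327.1] [162.  25.] 76.0 [146.  34.  18.]
side rest 0.72 778 [ 0.423 -0.292  0.014] z [0.007 0.014 0.055] rect [ 421.9 -314.3] [ 99. 113.] 78.2 [73. 69. 68.]
side case 0.61 11709 [0.787 0.143 0.069] z [0.015 0.069 0.087] rect [778.4  77.2] [273. 267.] 1.4 [109.  85.  61.]
side tray 0.63 5574 [0.767 0.099 0.071] z [0.054 0.071 0.088] rect [771.2 105.8] [261. 177.] 0.5 [123. 106.  88.]
side tray_hole 0.57 5707 [0.767 0.1   0.071] z [0.054 0.071 0.088] rect [771.8 102.4] [183. 262.] 89.8 [122. 106.  88.]
hole 0.72 [[0.65269544 0.10675402 0.074     ]] [245.8, 280.6]
```

```bash
cat >> h.py <<'E'
import json,os
def E(yaw): return R.from_euler('xyz',[180,0,yaw],degrees=True).as_matrix()
def load():
    if os.path.exists('cmd.json'):
        d=json.load(open('cmd.json'));return np.array(d[0]),np.array(d[1])
    return np.array([.16,-.656,.227]),E(-166.318)
def plan(p,yaw):
    p0,R0=load();t=R0.T@(np.array(p)-p0)/.5;v=R.from_matrix(R0.T@E(yaw)).as_rotvec()/(2*np.pi)
    return t.round(4).tolist(),v.round(4).tolist()
def did(t,v):
    p0,R0=load();p=p0+R0@np.array(t)*.5;Rn=R0@R.from_rotvec(np.array(v)*2*np.pi).as_matrix()
    json.dump([p.tolist(),Rn.tolist()],open('cmd.json','w'))
    s=r.get_state();print('cmd',p.round(4),R.from_matrix(Rn).as_euler('xyz',degrees=True).round(2),'meas',s['tcp_pos'].round(4),s['eef_rot'].round(2),'F',s['contact_force'].round(1),'w',round(s['gripper_width'],4),'t',s['time_s'])
E
python3 -c "
from h import *
print(plan([.4214,-.310,.16],164.1))"
```

```text
([-0.6716, 0.5487, 0.134], [0.0, -0.0, 0.0822])
```

Call:
jog_arm(travel=[[-0.6716,0.5487,0.134],[-0.6716,0.5487,0.134],[-0.6716,0.5487,0.134],[-0.6716,0.5487,0.134],[-0.6716,0.5487,0.134],[-0.6716,0.5487,0.134],[-0.6716,0.5487,0.134],[-0.6716,0.5487,0.134],[-0.6716,0.5487,0.134],[-0.6716,0.5487,0.134]], dr=[[0,0,0.0822],[0,0,0.0822],[0,0,0.0822],[0,0,0.0822],[0,0,0.0822],[0,0,0.0822],[0,0,0.0822],[0,0,0.0822],[0,0,0.0822],[0,0,0.0822]], claw=[1,1,1,1,1,1,1,1,1,1])

```text
time_s: 3.3
tcp_pos: [0.4205, -0.3107, 0.1598]
eef_rot: [-180.0, 0.0, 164.0]
contact_force: [-0.9, 0.1, 0.0]
gripper_width: 0.0876
gripper_force: 0.0
```

Run:
```python
from h import *
did([-0.6716, 0.5487, 0.134],[0,0,.0822])
s=r.get_state();c=r.capture('wrist');cv2.imwrite('pics/w1.png',c['pixels'][:,:,::-1])
np.savez('w1.npz',**{k:c[k] for k in c});
for g in r.regions_of('hook','wrist')[:2]:
    v,u=np.nonzero(g['pixels']);P=world(c,np.c_[u,v],s);Q=P[(P[:,2]>.045)&(P[:,2]<.08)]
    print(g['conf'],len(Q),np.median(Q,0).round(4),cv2.minAreaRect((Q[:,:2]*1000).astype(np.float32)),np.percentile(Q[:,2],[5,50,95]))
    B=c['pixels'][v,u].astype(int); k=(P[:,2]>.058)&(P[:,2]<.07)
    print('handle',k.sum(),cv2.minAreaRect((P[k][:,:2]*1000).astype(np.float32)))
```

```text
cmd [ 0.4214 -0.31    0.16  ] [180.     0.   164.09] meas [ 0.4205 -0.3107  0.1598] [-1.7999e+02  1.0000e-02  1.6402e+02] F [-0.9  0.1  0. ] w 0.0876 t 3.3
  return _methods._mean(a, axis=axis, dtype=dtype,
  ret = um.true_divide(
Traceback (most recent call last):
IndexError: index -1 is out of bounds for axis 0 with size 0
```

View pics/w1.png

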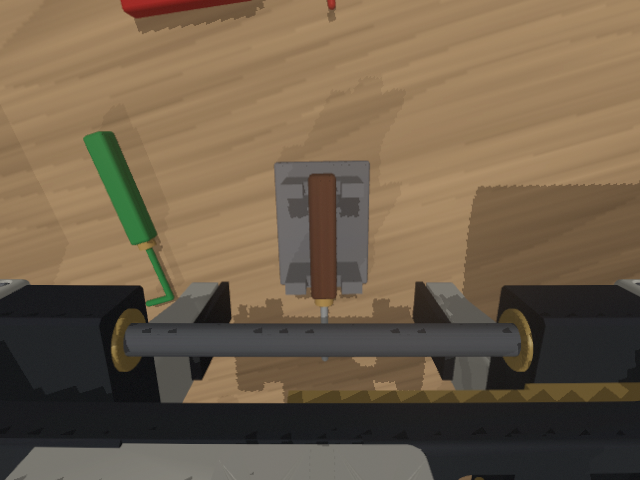

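The wrist view shows the hook handle upright at column 322, rows 175 to 298, centred between the fingers, with the rod hidden behind the gripper bar. I'll segment the handle by its colour.

Run:
```python
from h import *
c=dict(np.load('w1.npz'));s=r.get_state()
a=c['pixels'].astype(int);m=np.zeros((480,640),bool)
sub=a[165:305,300:345];m[165:305,300:345]=(sub[...,0]-sub[...,2]>25)&(sub[...,0]<150)
v,u=np.nonzero(m);P=world(c,np.c_[u,v],s);k=(P[:,2]>.055)&(P[:,2]<.075)
Q=P[k];print(len(v),k.sum(),np.percentile(Q[:,2],[5,50,95]));print(cv2.minAreaRect((Q[:,:2]*1000).astype(np.float32)))
X=world(c,np.c_[u,v],s,z=.062);print('plane',cv2.minAreaRect((X[:,:2]*1000).astype(np.float32)))
g=a[155:300,270:375]; 
print(s['time_s'])
```

```text
3503 3275 [0.05924408 0.0609191  0.06208374]
((424.49322509765625, -310.7270812988281), (19.55311393737793, 102.03050994873047), 74.89791107177734)
plane ((422.7417297363281, -310.72747802734375), (33.928096771240234, 99.5433120727539), 73.99366760253906)
3.4
```

```bash
python3 -c "
from h import *
print(plan([.422,-.310,.034],164.3))"
```

```text
([-0.0012, 0.0004, 0.252], [-0.0, -0.0, -0.0006])
```

Call:
jog_arm(travel=[[-0.0012,0.0004,0.1],[-0.0012,0.0004,0.2],[-0.0012,0.0004,0.252],[-0.0012,0.0004,0.252],[-0.0012,0.0004,0.252],[-0.0012,0.0004,0.252],[-0.0012,0.0004,0.252],[-0.0012,0.0004,0.252],[-0.0012,0.0004,0.252],[-0.0012,0.0004,0.252]], dr=[[0,0,-0.0006],[0,0,-0.0006],[0,0,-0.0006],[0,0,-0.0006],[0,0,-0.0006],[0,0,-0.0006],[0,0,-0.0006],[0,0,-0.0006],[0,0,-0.0006],[0,0,-0.0006]], claw=[1,1,1,1,0,0,0,0,0,0], newtons=45)

```text
time_s: 4.65
tcp_pos: [0.4217, -0.3097, 0.0336]
eef_rot: [180.0, 0.0, 164.3]
contact_force: [-0.4, 1.0, -0.1]
gripper_width: 0.0329
gripper_force: 0.0
```

```bash
python3 -c "
from h import *
did([-0.0012, 0.0004, 0.252],[0,0,-.0006])
print(plan([.422,-.310,.22],164.3),plan([.50,-.20,.22],170))"
```

```text
cmd [ 0.422 -0.31   0.034] [180.     0.   164.31] meas [ 0.4217 -0.3097  0.0336] [180.     0.   164.31] F [-0.4  1.  -0.1] w 0.0329 t 4.65
([0.0, -0.0, -0.372], [-0.0, -0.0, 0.0]) ([-0.0907, 0.254, -0.372], [-0.0, -0.0, -0.0158])
```

Call:
jog_arm(travel=[[0,0,0],[0,0,0],[0,0,0],[0,0,-0.06],[0,0,-0.16],[0,0,-0.27],[0,0,-0.372],[-0.0907,0.254,-0.372],[-0.0907,0.254,-0.372],[-0.0907,0.254,-0.372]], dr=[[0,0,0],[0,0,0],[0,0,0],[0,0,0],[0,0,0],[0,0,0],[0,0,0],[0,0,-0.0158],[0,0,-0.0158],[0,0,-0.0158]], claw=[0,0,0,0,0,0,0,0,0,0])

```text
time_s: 5.9
tcp_pos: [0.5012, -0.1972, 0.2194]
eef_rot: [180.0, 0.0, 170.2]
contact_force: [0.2, 0.1, -2.0]
gripper_width: 0.0198
gripper_force: 45.0
```

```bash
python3 -c "
from h import *
did([-0.0907, 0.254, -0.372],[0,0,-.0158])
print(plan([.68,.105,.22],180))"
```

```text
cmd [ 0.5  -0.2   0.22] [180.     0.   169.99] meas [ 0.5012 -0.1972  0.2194] [1.7997e+02 1.0000e-02 1.7017e+02] F [ 0.2  0.1 -2. ] w 0.0198 t 5.9
([-0.2485, 0.6632, 0.0], [-0.0, -0.0, -0.0278])
```

Call:
jog_arm(travel=[[-0.2485,0.6632,0],[-0.2485,0.6632,0],[-0.2485,0.6632,0],[-0.2485,0.6632,0],[-0.2485,0.6632,0],[-0.2485,0.6632,0],[-0.2485,0.6632,0],[-0.2485,0.6632,0],[-0.2485,0.6632,0],[-0.2485,0.6632,0]], dr=[[0,0,-0.0278],[0,0,-0.0278],[0,0,-0.0278],[0,0,-0.0278],[0,0,-0.0278],[0,0,-0.0278],[0,0,-0.0278],[0,0,-0.0278],[0,0,-0.0278],[0,0,-0.0278]], claw=[0,0,0,0,0,0,0,0,0,0])

```text
time_s: 7.15
tcp_pos: [0.6794, 0.1042, 0.22]
eef_rot: [180.0, 0.0, 179.9]
contact_force: [-0.6, -0.5, -1.3]
gripper_width: 0.0193
gripper_force: 45.0
```

Run:
```python
from h import *
did([-0.2485, 0.6632, 0],[0,0,-.0278])
s=r.get_state();c=r.capture('wrist');np.savez('w2.npz',tcp_pos=s['tcp_pos'],eef_rot=s['eef_rot'],**c)
for t in r.tip_of('tray_hole','wrist'): print(t,world(c,t['at'],s,z=.074))
cv2.imwrite('pics/w2.png',c['pixels'][:,:,::-1])
```

```text
cmd [0.68  0.105 0.22 ] [ 180.    0. -180.] meas [0.6794 0.1042 0.22  ] [1.7999e+02 3.0000e-02 1.7994e+02] F [-0.6 -0.5 -1.3] w 0.0193 t 7.15
{'at': [319.0, 200.5], 'conf': 0.77} [[0.65943708 0.10203893 0.074     ]]
```

View pics/w2.png

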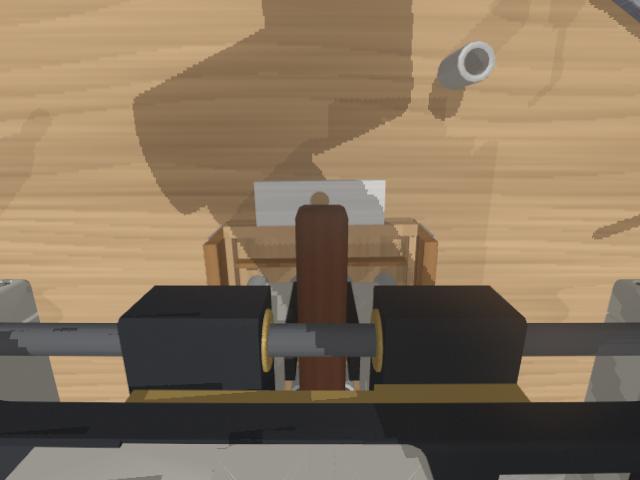

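The wrist view shows the white ledge from (255,182) to (386,225), with the hole at about (319,200). The hook handle lies at columns 297–347, and its back end is at row 206. I'll refine the ledge edges and the handle pose numerically.

Run:
```python
from h import *
c=dict(np.load('w2.npz'));s=c;a=c['pixels'].astype(int)
# ledge: grey bright or shadowed: low saturation in box
b=a[170:230,245:395];sat=b.max(2)-b.min(2)
m=np.zeros((480,640),bool);m[170:230,245:395]=(sat<35)&(b.min(2)>90)
v,u=np.nonzero(m);print(m.sum())
D=world(c,np.c_[u,v],s);print('ledge z',np.percentile(D[:,2],[5,50,95]))
X=world(c,np.c_[u,v],s,z=.074)
# edges
f=[];
for col in range(262,380,3):
    q=v[u==col]
    if len(q): f.append(world(c,[[col,q.min()-.5]],s,z=.074)[0])
f=np.array(f);k=np.polyfit(f[:,1],f[:,0],1);res=f[:,0]-np.polyval(k,f[:,1]);g=abs(res)<.002;k=np.polyfit(f[g,1],f[g,0],1)
print('front edge x at y=.102',np.polyval(k,.102),'tilt deg (yaw~-)',np.degrees(np.arctan(k[0])),g.sum(),len(f))
print('y edges',[ (X[v==row][:,1].min().round(4),X[v==row][:,1].max().round(4)) for row in (186,192,198,204)])
# hole: non-grey within ledge
hb=~m[186:206,305:335];vv,uu=np.nonzero(hb);vv+=186;uu+=305
for row in range(186,206): 
    q=uu[vv==row]; print(row,(q.min(),q.max()) if len(q) else None,end=' ')
H=world(c,[[319,200]],s,z=.074);print(H)
# handle
b=a[200:285,285:360];m2=np.zeros((480,640),bool);m2[200:285,285:360]=(b[...,0]-b[...,2]>20)&(b[...,0]<110)
v,u=np.nonzero(m2);P=world(c,np.c_[u,v],s);Q=P[P[:,2]>.235]
t,Rt=pose(s);Q=(Q-t)@Rt
print('handle tool frame',len(Q),np.percentile(Q,[1,50,99],axis=0).round(4))
top=Q[Q[:,2]<-.025];print(len(top))
for lo in np.arange(.0,.05,.01):
    w=top[(top[:,0]>lo)&(top[:,0]<lo+.01)]
    if len(w): print(lo,w[:,1].min().round(4),w[:,1].max().round(4),np.median(w[:,2]).round(4))
```

```text
4761
ledge z [0.07175583 0.07315894 0.07446844]
front edge x at y=.102 0.6416937078729743 tilt deg (yaw~-) -0.49091321013695394 40 40
y edges [(np.float64(0.0478), np.float64(0.1572)), (np.float64(0.0475), np.float64(0.1566)), (np.float64(0.0472), np.float64(0.1569)), (np.float64(0.0478), np.float64(0.1571))]
186 None 187 None 188 None 189 None 190 None 191 None 192 (np.int64(320), np.int64(320)) 193 (np.int64(316), np.int64(323)) 194 (np.int64(314), np.int64(325)) 195 (np.int64(313), np.int64(326)) 196 (np.int64(312), np.int64(327)) 197 (np.int64(312), np.int64(327)) 198 (np.int64(312), np.int64(327)) 199 (np.int64(311), np.int64(328)) 200 (np.int64(311), np.int64(328)) 201 (np.int64(311), np.int64(328)) 202 (np.int64(312), np.int64(327)) 203 (np.int64(312), np.int64(327)) 204 (np.int64(311), np.int64(327)) 205 (np.int64(305), np.int64(334)) [[0.65901027 0.10204017 0.074     ]]
handle tool frame 4060 [[ 0.019  -0.0099 -0.029 ]
 [ 0.0347 -0.0003 -0.0274]
 [ 0.0476  0.0094 -0.0173]]
3753
0.01 -0.0098 0.0095 -0.0274
0.02 -0.0101 0.0094 -0.0275
0.03 -0.0102 0.0096 -0.0275
0.04 -0.0101 0.0094 -0.0274
```

```bash
python3 -c "
from h import *
print(plan([.5545,.1028,.22],180),plan([.5545,.1028,.088],180))"
```

```text
([0.251, -0.0044, 0.0], [-0.0, -0.0, 0.0]) ([0.251, -0.0044, 0.264], [-0.0, -0.0, 0.0])
```

Call:
jog_arm(travel=[[0.12,-0.0044,0],[0.24,-0.0044,0],[0.251,-0.0044,0],[0.251,-0.0044,0.06],[0.251,-0.0044,0.15],[0.251,-0.0044,0.22],[0.251,-0.0044,0.25],[0.251,-0.0044,0.264],[0.251,-0.0044,0.264],[0.251,-0.0044,0.264]], dr=[[0,0,0],[0,0,0],[0,0,0],[0,0,0],[0,0,0],[0,0,0],[0,0,0],[0,0,0],[0,0,0],[0,0,0]], claw=[0,0,0,0,0,0,0,0,0,0])

```text
time_s: 8.5
tcp_pos: [0.555, 0.1033, 0.0888]
eef_rot: [179.9, 0.1, -180.0]
contact_force: [0.4, 0.1, -1.4]
gripper_width: 0.02
gripper_force: 45.0
```

Run:
```python
from h import *
did([0.251,-.0044,.264],[0,0,0])
for n in ['side','scene']:
    c=r.capture(n)
    x0,y0=(190,210) if n=='side' else (355,170)
    im=c['pixels'][y0:y0+100,x0:x0+100,::-1]; im=cv2.resize(im,None,fx=4,fy=4,interpolation=cv2.INTER_CUBIC)
    cv2.imwrite(f'pics/{n}3.png',im)
    print(n,c['range_z'].shape)
a=cv2.imread('pics/side3.png');b=cv2.imread('pics/scene3.png');cv2.imwrite('pics/both3.png',np.hstack([a,b]))
```

```text
cmd [0.5545 0.1028 0.088 ] [ 180.    0. -180.] meas [0.555  0.1033 0.0888] [ 1.7995e+02  1.1000e-01 -1.7999e+02] F [ 0.4  0.1 -1.4] w 0.02 t 8.5
side (480, 640)
scene (480, 640)
```

View pics/both3.png

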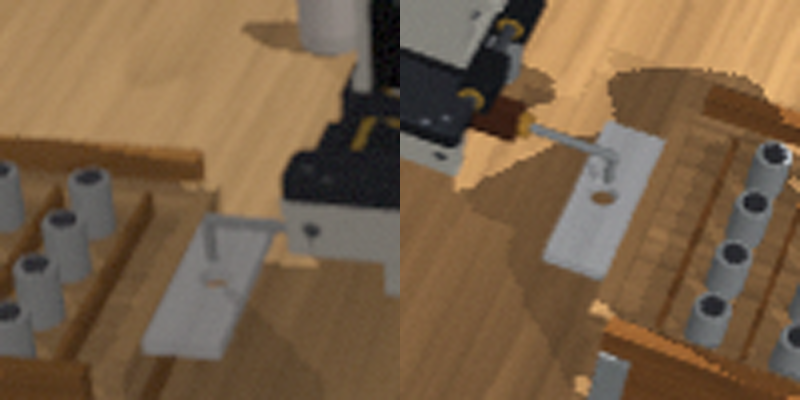

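The side crop shows the tip at about full-frame (242.5,275.5) and the hole at (243.5,280). The scene crop shows the tip at about (407.2,215.5) and the hole at (406,219.5). I'll check both with the calibration.

Run:
```python
from h import *
for n,t,h in(('side',[242.5,275.5],[243.5,280.2]),('scene',[407.2,215.5],[406.,219.5])):
    c=r.capture(n);print(n,world(c,t,z=.083),world(c,t,z=.087),world(c,h,z=.074))
print(r.get_state()['tcp_pos'])
print(plan([.5540,.1025,.0665],180))
```

```text
side [[0.65977221 0.10300613 0.083     ]] [[0.65782986 0.10851523 0.087     ]] [[0.65757614 0.10609632 0.074     ]]
scene [[0.66220768 0.1054204  0.083     ]] [[0.66273665 0.10223591 0.087     ]] [[0.66256665 0.10001259 0.074     ]]
[0.55445068 0.10315785 0.08827   ]
([0.001, -0.0006, 0.043], [-0.0, -0.0, 0.0])
```

Call:
jog_arm(travel=[[0.001,-0.0006,0.004],[0.001,-0.0006,0.008],[0.001,-0.0006,0.012],[0.001,-0.0006,0.014],[0.001,-0.0006,0.016],[0.001,-0.0006,0.018],[0.001,-0.0006,0.02],[0.001,-0.0006,0.021],[0.001,-0.0006,0.022],[0.001,-0.0006,0.022]], dr=[[0,0,0],[0,0,0],[0,0,0],[0,0,0],[0,0,0],[0,0,0],[0,0,0],[0,0,0],[0,0,0],[0,0,0]], claw=[0,0,0,0,0,0,0,0,0,0])

```text
time_s: 9.95
tcp_pos: [0.5537, 0.1027, 0.0766]
eef_rot: [180.0, 0.0, -180.0]
contact_force: [-0.4, 0.5, -1.5]
gripper_width: 0.0197
gripper_force: 45.0
```

Call:
jog_arm(travel=[[0,0,0.006],[0,0,0.012],[0,0,0.018],[0,0,0.02],[0.004,0,0.02],[0.008,0,0.02],[0.013,0,0.02],[0.018,-0.0001,0.02],[0.024,-0.0002,0.02],[0.03,-0.0002,0.02]], dr=[[0,0,0],[0,0,0],[0,0,0],[0,0,0],[0,0,0],[0,0,0],[0,0,0],[0,0,0],[0,0,0],[0,0,0]], claw=[0,0,0,0,0,0,0,0,0,0])

```text
time_s: 11.2
tcp_pos: [0.5386, 0.1026, 0.0667]
eef_rot: [180.0, 0.0, -180.0]
contact_force: [2.4, -0.6, -2.4]
gripper_width: 0.0195
gripper_force: 45.0
```

Run:
```python
from h import *
did([0.001,-.0006,.022],[0,0,0]);did([0.03,-.0002,.02],[0,0,0])
```

```text
cmd [0.554  0.1025 0.077 ] [ 180.    0. -180.] meas [0.5386 0.1026 0.0667] [ 1.7999e+02  2.0000e-02 -1.7999e+02] F [ 2.4 -0.6 -2.4] w 0.0195 t 11.2
cmd [0.539  0.1024 0.067 ] [ 180.    0. -180.] meas [0.5386 0.1026 0.0667] [ 1.7999e+02  2.0000e-02 -1.7999e+02] F [ 2.4 -0.6 -2.4] w 0.0195 t 11.2
```

Call:
jog_arm(travel=[[0.005,0,0],[0.011,0,0],[0.017,-0.0001,0],[0.022,-0.0002,0],[0.027,-0.0002,0],[0.032,-0.0003,0],[0.036,-0.0003,0],[0.039,-0.0003,0],[0.042,-0.0004,0],[0.044,-0.0004,0]], dr=[[0,0,0],[0,0,0],[0,0,0],[0,0,0],[0,0,0],[0,0,0],[0,0,0],[0,0,0],[0,0,0],[0,0,0]], claw=[0,0,0,0,0,0,0,0,0,0])

```text
time_s: 12.45
tcp_pos: [0.5166, 0.1024, 0.0666]
eef_rot: [180.0, 0.0, -180.0]
contact_force: [1.8, -0.7, -0.9]
gripper_width: 0.02
gripper_force: 45.0
```

Run:
```python
from h import *
did([0.044,-.0004,0],[0,0,0])
c=r.capture('scene')
cv2.imwrite('pics/s4.png',c['pixels'][:,:,::-1])
a=c['pixels']
# case outline: top rim points z .08-.092
v,u=np.mgrid[170:320,380:540];u=u.ravel();v=v.ravel()
P=world(c,np.c_[u,v]);k=(P[:,2]>.080)&(P[:,2]<.095);Q=P[k];print(k.sum(),cv2.minAreaRect((Q[:,:2]*1000).astype(np.float32)),np.percentile(Q,[0.5,2,50,98,99.5],axis=0).round(3))
```

```text
cmd [0.517  0.1022 0.067 ] [ 180.    0. -180.] meas [0.5166 0.1024 0.0666] [ 180.    0. -180.] F [ 1.8 -0.7 -0.9] w 0.02 t 12.45
2406 ((753.0503540039062, 105.00978088378906), (321.7864990234375, 206.652099609375), 0.8165861964225769) [[0.605 0.003 0.08 ]
 [0.696 0.004 0.08 ]
 [0.804 0.089 0.086]
 [0.912 0.203 0.09 ]
 [0.914 0.206 0.091]]
```

Call:
jog_arm(travel=[[0.001,0,0],[0.002,0,0],[0.003,0,0],[0.004,0,0],[0.005,0,0],[0.006,0,0],[0.007,0,0],[0.008,0,0],[0.009,-0.0001,0],[0.01,-0.0001,0]], dr=[[0,0,0],[0,0,0],[0,0,0],[0,0,0],[0,0,0],[0,0,0],[0,0,0],[0,0,0],[0,0,0],[0,0,0]], claw=[0,0,0,0,0,0,0,0,0,0])

```text
time_s: 13.75
tcp_pos: [0.5116, 0.1023, 0.0666]
eef_rot: [-180.0, -0.0, -180.0]
contact_force: [2.9, -0.4, -0.7]
gripper_width: 0.0195
gripper_force: 45.0
```

Now I'll probe in steps of about 2.2 mm per call.

Call:
jog_arm(travel=[[0.0005,0,0],[0.001,0,0],[0.0015,0,0],[0.002,0,0],[0.0025,0,0],[0.003,0,0],[0.0035,0,0],[0.004,0,0],[0.0045,0,0],[0.0045,0,0]], dr=[[0,0,0],[0,0,0],[0,0,0],[0,0,0],[0,0,0],[0,0,0],[0,0,0],[0,0,0],[0,0,0],[0,0,0]], claw=[0,0,0,0,0,0,0,0,0,0])

```text
time_s: 15.0
tcp_pos: [0.5093, 0.1023, 0.0666]
eef_rot: [-180.0, -0.0, -180.0]
contact_force: [3.1, 0.1, -1.8]
gripper_width: 0.0195
gripper_force: 45.0
```

Call:
jog_arm(travel=[[0.0005,0,0],[0.001,0,0],[0.0015,0,0],[0.002,0,0],[0.0025,0,0],[0.003,0,0],[0.0035,0,0],[0.004,0,0],[0.0045,0,0],[0.0045,-0.0001,0]], dr=[[0,0,0],[0,0,0],[0,0,0],[0,0,0],[0,0,0],[0,0,0],[0,0,0],[0,0,0],[0,0,0],[0,0,0]], claw=[0,0,0,0,0,0,0,0,0,0])

```text
time_s: 16.25
tcp_pos: [0.5071, 0.1022, 0.0666]
eef_rot: [180.0, -0.0, 180.0]
contact_force: [2.5, -0.7, -2.1]
gripper_width: 0.0199
gripper_force: 45.0
```

Call:
jog_arm(travel=[[0.0005,0,0],[0.001,0,0],[0.0015,0,0],[0.002,0,0],[0.0025,0,0],[0.003,0,0],[0.0035,0,0],[0.004,0,0],[0.0045,0,0],[0.005,0,0]], dr=[[0,0,0],[0,0,0],[0,0,0],[0,0,0],[0,0,0],[0,0,0],[0,0,0],[0,0,0],[0,0,0],[0,0,0]], claw=[0,0,0,0,0,0,0,0,0,0])

```text
time_s: 17.5
tcp_pos: [0.5046, 0.1023, 0.0666]
eef_rot: [180.0, 0.0, -180.0]
contact_force: [2.7, -0.4, -1.5]
gripper_width: 0.0199
gripper_force: 45.0
```

Call:
jog_arm(travel=[[0.0005,0,0],[0.001,0,0],[0.0015,0,0],[0.002,0,0],[0.0025,0,0],[0.003,0,0],[0.0035,0,0],[0.004,0,0],[0.0045,0,0],[0.005,-0.0001,0]], dr=[[0,0,0],[0,0,0],[0,0,0],[0,0,0],[0,0,0],[0,0,0],[0,0,0],[0,0,0],[0,0,0],[0,0,0]], claw=[0,0,0,0,0,0,0,0,0,0])

```text
time_s: 18.75
tcp_pos: [0.5022, 0.1022, 0.0666]
eef_rot: [-180.0, 0.0, -180.0]
contact_force: [2.5, -0.0, -1.6]
gripper_width: 0.0193
gripper_force: 45.0
```

Call:
jog_arm(travel=[[0.0005,0,0],[0.001,0,0],[0.0015,0,0],[0.002,0,0],[0.0025,0,0],[0.003,0,0],[0.0035,0,0],[0.004,0,0],[0.0045,0,0],[0.005,0,0]], dr=[[0,0,0],[0,0,0],[0,0,0],[0,0,0],[0,0,0],[0,0,0],[0,0,0],[0,0,0],[0,0,0],[0,0,0]], claw=[0,0,0,0,0,0,0,0,0,0])

```text
time_s: 20.0
tcp_pos: [0.4996, 0.1022, 0.0666]
eef_rot: [180.0, 0.0, -180.0]
contact_force: [2.2, -0.2, -2.5]
gripper_width: 0.0194
gripper_force: 45.0
```

Call:
jog_arm(travel=[[0.0005,0,0],[0.001,0,0],[0.0015,0,0],[0.002,0,0],[0.0025,0,0],[0.003,0,0],[0.0035,0,0],[0.004,0,0],[0.0045,0,0],[0.005,-0.0001,0]], dr=[[0,0,0],[0,0,0],[0,0,0],[0,0,0],[0,0,0],[0,0,0],[0,0,0],[0,0,0],[0,0,0],[0,0,0]], claw=[0,0,0,0,0,0,0,0,0,0])

```text
time_s: 21.25
tcp_pos: [0.4971, 0.1022, 0.0666]
eef_rot: [180.0, 0.0, -180.0]
contact_force: [1.9, -1.3, -1.8]
gripper_width: 0.0195
gripper_force: 45.0
```

Call:
jog_arm(travel=[[0.0005,0,0],[0.001,0,0],[0.0015,0,0],[0.002,0,0],[0.0025,0,0],[0.003,0,0],[0.0035,0,0],[0.004,0,0],[0.0045,0,0],[0.005,0,0]], dr=[[0,0,0],[0,0,0],[0,0,0],[0,0,0],[0,0,0],[0,0,0],[0,0,0],[0,0,0],[0,0,0],[0,0,0]], claw=[0,0,0,0,0,0,0,0,0,0])

```text
time_s: 22.5
tcp_pos: [0.4946, 0.1021, 0.0666]
eef_rot: [180.0, 0.0, -180.0]
contact_force: [2.4, -0.4, -1.6]
gripper_width: 0.0199
gripper_force: 45.0
```

Call:
jog_arm(travel=[[0.0005,0,0],[0.001,0,0],[0.0015,0,0],[0.002,0,0],[0.0025,0,0],[0.003,0,0],[0.0035,0,0],[0.004,0,0],[0.0045,0,0],[0.005,-0.0001,0]], dr=[[0,0,0],[0,0,0],[0,0,0],[0,0,0],[0,0,0],[0,0,0],[0,0,0],[0,0,0],[0,0,0],[0,0,0]], claw=[0,0,0,0,0,0,0,0,0,0])

```text
time_s: 23.75
tcp_pos: [0.4921, 0.1021, 0.0666]
eef_rot: [180.0, 0.0, -180.0]
contact_force: [2.3, -1.0, -1.5]
gripper_width: 0.0196
gripper_force: 45.0
```

Call:
jog_arm(travel=[[0.0005,0,0],[0.001,0,0],[0.0015,0,0],[0.002,0,0],[0.0025,0,0],[0.003,0,0],[0.0035,0,0],[0.004,0,0],[0.0045,0,0],[0.005,0,0]], dr=[[0,0,0],[0,0,0],[0,0,0],[0,0,0],[0,0,0],[0,0,0],[0,0,0],[0,0,0],[0,0,0],[0,0,0]], claw=[0,0,0,0,0,0,0,0,0,0])

```text
time_s: 25.0
tcp_pos: [0.4896, 0.1021, 0.0666]
eef_rot: [-180.0, 0.0, -180.0]
contact_force: [2.2, 0.3, -1.9]
gripper_width: 0.0198
gripper_force: 45.0
```

Call:
jog_arm(travel=[[0.0005,0,0],[0.001,0,0],[0.0015,0,0],[0.002,0,0],[0.0025,0,0],[0.003,0,0],[0.0035,0,0],[0.004,0,0],[0.0045,0,0],[0.005,-0.0001,0]], dr=[[0,0,0],[0,0,0],[0,0,0],[0,0,0],[0,0,0],[0,0,0],[0,0,0],[0,0,0],[0,0,0],[0,0,0]], claw=[0,0,0,0,0,0,0,0,0,0])

```text
time_s: 26.25
tcp_pos: [0.4871, 0.1021, 0.0666]
eef_rot: [-180.0, 0.0, -180.0]
contact_force: [3.4, -0.7, -1.6]
gripper_width: 0.0198
gripper_force: 45.0
```

Call:
jog_arm(travel=[[0.0004,0,0],[0.0008,0,0],[0.0012,0,0],[0.0016,0,0],[0.002,0,0],[0.0024,0,0],[0.0028,0,0],[0.0032,0,0],[0.0036,0,0],[0.004,0,0]], dr=[[0,0,0],[0,0,0],[0,0,0],[0,0,0],[0,0,0],[0,0,0],[0,0,0],[0,0,0],[0,0,0],[0,0,0]], claw=[0,0,0,0,0,0,0,0,0,0])

```text
time_s: 27.5
tcp_pos: [0.4851, 0.102, 0.0666]
eef_rot: [180.0, 0.0, -180.0]
contact_force: [2.0, -0.2, -1.3]
gripper_width: 0.0197
gripper_force: 45.0
```

Call:
jog_arm(travel=[[0.0005,0,0],[0.001,0,0],[0.0015,0,0],[0.002,0,0],[0.0025,0,0],[0.003,0,0],[0.0035,0,0],[0.004,0,0],[0.0045,0,0],[0.005,0,0]], dr=[[0,0,0],[0,0,0],[0,0,0],[0,0,0],[0,0,0],[0,0,0],[0,0,0],[0,0,0],[0,0,0],[0,0,0]], claw=[0,0,0,0,0,0,0,0,0,0])

```text
time_s: 28.75
tcp_pos: [0.4826, 0.102, 0.0666]
eef_rot: [-180.0, 0.0, -180.0]
contact_force: [2.1, -0.6, -1.2]
gripper_width: 0.0193
gripper_force: 45.0
```

Call:
jog_arm(travel=[[0.0005,0,0],[0.001,0,0],[0.0015,0,0],[0.002,0,0],[0.0025,0,0],[0.003,0,0],[0.0035,0,0],[0.004,0,0],[0.0045,0,0],[0.005,-0.0001,0]], dr=[[0,0,0],[0,0,0],[0,0,0],[0,0,0],[0,0,0],[0,0,0],[0,0,0],[0,0,0],[0,0,0],[0,0,0]], claw=[0,0,0,0,0,0,0,0,0,0])

```text
time_s: 30.0
tcp_pos: [0.4801, 0.102, 0.0666]
eef_rot: [180.0, -0.0, -180.0]
contact_force: [2.9, -1.2, -1.7]
gripper_width: 0.0195
gripper_force: 45.0
```

Call:
jog_arm(travel=[[0.0005,0,0],[0.001,0,0],[0.0015,0,0],[0.002,0,0],[0.0025,0,0],[0.003,0,0],[0.0035,0,0],[0.004,0,0],[0.0045,0,0],[0.005,0,0]], dr=[[0,0,0],[0,0,0],[0,0,0],[0,0,0],[0,0,0],[0,0,0],[0,0,0],[0,0,0],[0,0,0],[0,0,0]], claw=[0,0,0,0,0,0,0,0,0,0])

```text
time_s: 31.25
tcp_pos: [0.4776, 0.102, 0.0665]
eef_rot: [-180.0, -0.0, -180.0]
contact_force: [2.5, -0.7, -2.0]
gripper_width: 0.0197
gripper_force: 45.0
```

Call:
jog_arm(travel=[[0.0005,0,0],[0.001,0,0],[0.0015,0,0],[0.002,0,0],[0.0025,0,0],[0.003,0,0],[0.0035,0,0],[0.004,0,0],[0.0045,0,0],[0.005,-0.0001,0]], dr=[[0,0,0],[0,0,0],[0,0,0],[0,0,0],[0,0,0],[0,0,0],[0,0,0],[0,0,0],[0,0,0],[0,0,0]], claw=[0,0,0,0,0,0,0,0,0,0])

```text
time_s: 32.5
tcp_pos: [0.4751, 0.1019, 0.0666]
eef_rot: [-180.0, -0.0, -180.0]
contact_force: [2.2, -1.5, -1.7]
gripper_width: 0.0196
gripper_force: 45.0
```

Call:
jog_arm(travel=[[0.0005,0,0],[0.001,0,0],[0.0015,0,0],[0.002,0,0],[0.0025,0,0],[0.003,0,0],[0.0035,0,0],[0.004,0,0],[0.0045,0,0],[0.005,0,0]], dr=[[0,0,0],[0,0,0],[0,0,0],[0,0,0],[0,0,0],[0,0,0],[0,0,0],[0,0,0],[0,0,0],[0,0,0]], claw=[0,0,0,0,0,0,0,0,0,0])

```text
time_s: 33.75
tcp_pos: [0.4726, 0.1019, 0.0666]
eef_rot: [-180.0, -0.0, -180.0]
contact_force: [2.1, -1.8, -0.7]
gripper_width: 0.0197
gripper_force: 45.0
```

Call:
jog_arm(travel=[[0.0005,0,0],[0.001,0,0],[0.0015,0,0],[0.002,0,0],[0.0025,0,0],[0.003,0,0],[0.0035,0,0],[0.004,0,0],[0.0045,0,0],[0.005,-0.0002,0]], dr=[[0,0,0],[0,0,0],[0,0,0],[0,0,0],[0,0,0],[0,0,0],[0,0,0],[0,0,0],[0,0,0],[0,0,0]], claw=[0,0,0,0,0,0,0,0,0,0])

```text
time_s: 35.0
tcp_pos: [0.4701, 0.1019, 0.0666]
eef_rot: [180.0, -0.0, -180.0]
contact_force: [2.8, -1.1, -2.0]
gripper_width: 0.0195
gripper_force: 45.0
```

Call:
jog_arm(travel=[[0.0005,0,0],[0.001,0,0],[0.0015,0,0],[0.002,0,0],[0.0025,0,0],[0.003,0,0],[0.0035,0,0],[0.004,0,0],[0.0045,0,0],[0.005,-0.0001,0]], dr=[[0,0,0],[0,0,0],[0,0,0],[0,0,0],[0,0,0],[0,0,0],[0,0,0],[0,0,0],[0,0,0],[0,0,0]], claw=[0,0,0,0,0,0,0,0,0,0])

```text
time_s: 36.25
tcp_pos: [0.4676, 0.1018, 0.0666]
eef_rot: [180.0, -0.0, -180.0]
contact_force: [2.4, -0.9, -1.2]
gripper_width: 0.0195
gripper_force: 45.0
```

Call:
jog_arm(travel=[[0.0005,0,0],[0.001,0,0],[0.0015,0,0],[0.002,0,0],[0.0025,0,0],[0.003,0,0],[0.0035,0,0],[0.004,0,0],[0.0045,0,0],[0.005,-0.0001,0]], dr=[[0,0,0],[0,0,0],[0,0,0],[0,0,0],[0,0,0],[0,0,0],[0,0,0],[0,0,0],[0,0,0],[0,0,0]], claw=[0,0,0,0,0,0,0,0,0,0])

```text
time_s: 37.5
tcp_pos: [0.4651, 0.1018, 0.0666]
eef_rot: [180.0, -0.0, -180.0]
contact_force: [3.0, -0.3, -0.8]
gripper_width: 0.0196
gripper_force: 45.0
```

Call:
jog_arm(travel=[[0.0005,0,0],[0.001,0,0],[0.0015,0,0],[0.002,0,0],[0.0025,0,0],[0.003,0,0],[0.0035,0,0],[0.004,0,0],[0.0045,0,0],[0.005,-0.0001,0]], dr=[[0,0,0],[0,0,0],[0,0,0],[0,0,0],[0,0,0],[0,0,0],[0,0,0],[0,0,0],[0,0,0],[0,0,0]], claw=[0,0,0,0,0,0,0,0,0,0])

```text
time_s: 38.75
tcp_pos: [0.4629, 0.1018, 0.0667]
eef_rot: [180.0, 0.0, -180.0]
contact_force: [3.2, -0.4, -2.9]
gripper_width: 0.0195
gripper_force: 45.0
```

Call:
jog_arm(travel=[[0.0003,0,0],[0.0006,0,0],[0.0009,0,0],[0.0012,0,0],[0.0015,0,0],[0.0018,0,0],[0.002,0,0],[0.002,0,0],[0.002,0,0],[0.002,0,0]], dr=[[0,0,0],[0,0,0],[0,0,0],[0,0,0],[0,0,0],[0,0,0],[0,0,0],[0,0,0],[0,0,0],[0,0,0]], claw=[0,0,0,0,0,0,0,0,0,0])

```text
time_s: 40.0
tcp_pos: [0.4629, 0.1021, 0.0669]
eef_rot: [180.0, 0.1, -180.0]
contact_force: [8.2, -2.4, -4.5]
gripper_width: 0.0199
gripper_force: 45.0
```

Call:
jog_arm(travel=[[0.0004,0,0],[0.0008,0,0],[0.0012,0,0],[0.0016,0,0],[0.0016,0,0],[0.0016,0,0],[0.0016,0,0],[0.0016,0,0],[0.0016,0,0],[0.0016,0,0]], dr=[[0,0,0],[0,0,0],[0,0,0],[0,0,0],[0,0,0],[0,0,0],[0,0,0],[0,0,0],[0,0,0],[0,0,0]], claw=[0,0,0,0,0,0,0,0,0,0])

```text
time_s: 41.25
tcp_pos: [0.4628, 0.1023, 0.0671]
eef_rot: [179.9, 0.2, -180.0]
contact_force: [11.5, -2.6, -4.9]
gripper_width: 0.0195
gripper_force: 45.0
```

Call:
jog_arm(travel=[[0.0003,0,0],[0.0003,0,0],[0.0003,0,0],[0.0003,0,0],[0.0003,0,0],[0.0003,0,0],[0.0003,0,0],[0.0003,0,0],[0.0003,0,0],[0.0003,0,0]], dr=[[0,0,0],[0,0,0],[0,0,0],[0,0,0],[0,0,0],[0,0,0],[0,0,0],[0,0,0],[0,0,0],[0,0,0]], claw=[0,0,0,0,0,0,0,0,0,0])

```text
time_s: 42.5
tcp_pos: [0.4628, 0.1023, 0.0671]
eef_rot: [179.9, 0.2, -180.0]
contact_force: [12.9, -3.8, -4.7]
gripper_width: 0.0197
gripper_force: 45.0
```

Call:
jog_arm(travel=[[-0.003,0,0],[-0.006,0.0006,0],[-0.0099,0.0006,0],[-0.0099,0.0006,0],[-0.0099,0.0006,-0.02],[-0.0099,0.0006,-0.04],[-0.0099,0.0006,-0.08],[-0.0099,0.0006,-0.16],[-0.0099,0.0006,-0.26],[-0.0099,0.0006,-0.3]], dr=[[0,0,0],[0,0,0],[0,0,0],[0,0,0],[0,0,0],[0,0,0],[0,0,0],[0,0,0],[0,0,0],[0,0,0]], claw=[0,0,0,0,0,0,0,0,0,0])

```text
time_s: 43.75
tcp_pos: [0.4667, 0.1025, 0.2206]
eef_rot: [179.8, 0.3, -180.0]
contact_force: [-0.5, 0.6, -1.2]
gripper_width: 0.0196
gripper_force: 45.0
```

Run:
```python
from h import *
json.dump([[.46105,.10155,.067],E(180).tolist()],open('cmd.json','w'))
did([-.0099,.0006,-.3],[0,0,0])
s=r.get_state();c=r.capture('wrist');a=c['pixels'].astype(int)
b=a[200:285,285:360];m2=np.zeros((480,640),bool);m2[200:285,285:360]=(b[...,0]-b[...,2]>20)&(b[...,0]<110)
v,u=np.nonzero(m2);P=world(c,np.c_[u,v],s);t,Rt=pose(s);Q=(P-t)@Rt;Q=Q[(Q[:,2]<-.005)&(Q[:,2]>-.045)]
print('handle',np.percentile(Q,[1,50,99],axis=0).round(4))
for lo in np.arange(.01,.05,.01):
    w=Q[(Q[:,0]>lo)&(Q[:,0]<lo+.01)]
    if len(w): print(lo,w[:,1].min().round(4),w[:,1].max().round(4),np.median(w[:,2]).round(4))
c=r.capture('scene');t=r.tip_of('tray_hole','scene');print([ (x['conf'],world(c,x['at'],z=.074)) for x in t])
cv2.imwrite('pics/s5.png',c['pixels'][:,:,::-1])
print(plan([.422,-.310,.20],164.3))
```

```text
cmd [0.466  0.1018 0.217 ] [180.   0. 180.] meas [0.4667 0.1025 0.2206] [ 179.85    0.27 -179.98] F [-0.5  0.6 -1.2] w 0.0196 t 43.75
handle [[ 0.019  -0.01   -0.029 ]
 [ 0.0348 -0.0004 -0.0275]
 [ 0.0476  0.0094 -0.0165]]
0.01 -0.0102 0.0095 -0.0274
0.02 -0.0103 0.0094 -0.0276
0.03 -0.0103 0.0097 -0.0276
0.04 -0.0102 0.0095 -0.0271
[(0.58, array([[0.57943844, 0.09606149, 0.074     ]]))]
([0.088, -0.8237, 0.034], [-0.0, -0.0, 0.0436])
```

Call:
jog_arm(travel=[[0.088,-0.8237,0.034],[0.088,-0.8237,0.034],[0.088,-0.8237,0.034],[0.088,-0.8237,0.034],[0.088,-0.8237,0.034],[0.088,-0.8237,0.034],[0.088,-0.8237,0.034],[0.088,-0.8237,0.034],[0.088,-0.8237,0.034],[0.088,-0.8237,0.034]], dr=[[0,0,0.0436],[0,0,0.0436],[0,0,0.0436],[0,0,0.0436],[0,0,0.0436],[0,0,0.0436],[0,0,0.0436],[0,0,0.0436],[0,0,0.0436],[0,0,0.0436]], claw=[0,0,0,0,0,0,0,0,0,0])

```text
time_s: 45.15
tcp_pos: [0.4217, -0.3089, 0.1994]
eef_rot: [180.0, -0.0, 164.4]
contact_force: [0.1, -0.7, -1.8]
gripper_width: 0.0195
gripper_force: 45.0
```

Run:
```python
from h import *
did([.088,-.8237,.034],[0,0,.0436])
print(plan([.422,-.310,.0345],164.3))
```

```text
cmd [ 0.422 -0.31   0.2  ] [180.    0.  164.3] meas [ 0.4217 -0.3089  0.1994] [ 1.7999e+02 -2.0000e-02  1.6438e+02] F [ 0.1 -0.7 -1.8] w 0.0195 t 45.15
([-0.0, -0.0, 0.331], [-0.0, -0.0, 0.0])
```

Call:
jog_arm(travel=[[0,0,0.1],[0,0,0.19],[0,0,0.25],[0,0,0.29],[0,0,0.31],[0,0,0.322],[0,0,0.331],[0,0,0.331],[0,0,0.331],[0,0,0.331]], dr=[[0,0,0],[0,0,0],[0,0,0],[0,0,0],[0,0,0],[0,0,0],[0,0,0],[0,0,0],[0,0,0],[0,0,0]], claw=[0,0,0,0,0,0,0,0,0,0])

```text
time_s: 46.4
tcp_pos: [0.4218, -0.31, 0.0344]
eef_rot: [-180.0, 0.0, 164.3]
contact_force: [-0.2, 0.3, -1.0]
gripper_width: 0.0198
gripper_force: 45.0
```

Seated with no unusual force. Next: open the gripper, then lift.

Call:
jog_arm(travel=[[0,0,0],[0,0,0],[0,0,0],[0,0,0],[0,0,0],[0,0,0],[0,0,0],[0,0,-0.03],[0,0,-0.1],[0,0,-0.2]], dr=[[0,0,0],[0,0,0],[0,0,0],[0,0,0],[0,0,0],[0,0,0],[0,0,0],[0,0,0],[0,0,0],[0,0,0]], claw=[1,1,1,1,1,1,1,1,1,1])

```text
time_s: 47.65
tcp_pos: [0.4208, -0.3096, 0.1352]
eef_rot: [-180.0, -0.1, 164.3]
contact_force: [1.0, -0.8, 0.6]
gripper_width: 0.0878
gripper_force: 0.0
```

Call:
jog_arm(travel=[[0,0,-0.1],[0,0,-0.1],[0,0,-0.1],[0,0,-0.1],[0,0,-0.1],[0,0,-0.1],[0,0,-0.1],[0,0,-0.1],[0,0,-0.1],[0,0,-0.1]], dr=[[0,0,0],[0,0,0],[0,0,0],[0,0,0],[0,0,0],[0,0,0],[0,0,0],[0,0,0],[0,0,0],[0,0,0]], claw=[1,1,1,1,1,1,1,1,1,1])

```text
time_s: 48.9
tcp_pos: [0.4216, -0.3099, 0.1841]
eef_rot: [-180.0, -0.0, 164.3]
contact_force: [0.4, 0.9, -0.0]
gripper_width: 0.0877
gripper_force: 0.0
```

Run:
```python
from h import *
s=r.get_state();print(s['time_s'],s['tcp_pos'])
c=r.capture('wrist');cv2.imwrite('pics/w6.png',c['pixels'][:,:,::-1])
c2=r.capture('scene')
cv2.imwrite('pics/f6.png',np.hstack([cv2.resize(c['pixels'],(400,300)),cv2.resize(c2['pixels'],(400,300))])[:,:,::-1])
```

```text
48.9 [ 0.42164278 -0.30986702  0.18405216]
```

View pics/f6.png

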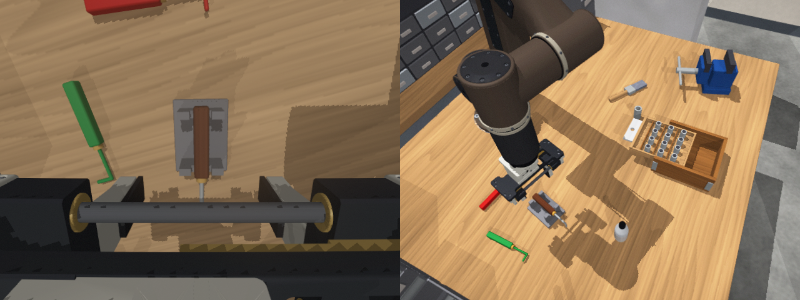

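The wrist half shows the hook back in both notches at about (202,145), and the scene half shows the tray standing out. The sleeve is still at about (638,113), and the bottle and brush look unmoved.

```bash
python3 -c "
from plant import r
print(r.close_job())"
```

```text
the job is handed in; nothing more can be done
None
```

I drew the tray out to its end stop, held it there with about 12 N (highest reading 12.9 N), and laid the hook back in both notches of its rest pointing the same way. The job was handed in at about 49 s; no verdict came back.

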